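Vent, release and swing aside a coolant tank's pressure cap

ROBOT

A 6-joint arm with a two-finger parallel gripper is mounted at the origin on a cart in front of the work surface, level with it; the furniture and walls round the work are solid. World frame = base frame: x ahead of the robot, y to its left, z up, the work surface at z = 0. Lengths are in m, angles in rad, forces in N, time in s.
With the tool pointing down it reaches from about 0.3 to 0.75 m from the base axis. Payload 8.5 kg.
Tool frame: the origin (TCP) lies on the centre line of the jaws, within the pads' length; the fingertips stand 8 mm ahead of it and the grasp point (between the pads) lies 11 mm behind it (r.tip_extent is the distance from the TCP to the fingertips, in m); z points along the fingers, y is the line along which they close (so a half turn about z gives the same grasp; the last joint's range is limited). The gripper opens to 85 mm and grips with 20 to 120 N. Pads are 22 mm wide; open, the fingers measure 114 mm over their backs; the gripper's body (76 mm by 85 mm) begins 54 mm behind the grasp point. The pads swing forward as they close: fully open they stand 13 mm farther back than shut.
Start: joints at [-1.4, 0.381, 1.297, -0, 1.464, -0.215], TCP at [0.207, -0.51, 0.212] pointing down, gripper open.
Joint ranges: [-3.11, 3.11], [-0.89, 2.33], [0.22, 2.48], [-1.42, 4.56], [0.17, 2.85], [-2.88, 2.88]. Speed limits (rad/s): [2.39, 2.39, 3.14, 3.14, 3.14, 3.14].

INTERFACE

Orientations are given as a unit quaternion [x, y, z, w].
In Python, from bench import r, claw, kinematics, eyes, spotter, sensors gives the robot as it stands. Calls block until the motion is done:
- r.reach(position, orientation): joint-space move of the TCP to a pose.
- r.move_straight(position, rot=None, rate=0.15, until_force=None): straight line of the TCP; rot=None keeps the orientation; rate is the mean speed in m/s. With until_force (N) it stops when the force on the tool has changed by that much, and returns True; else False.
- r.move_joints(angles): joint-space move.
- claw.set_gripper(opening, grasp_force=None): opening from 0.0 (shut) to 1.0 (fully open); grasp_force is the grip in N (None keeps the last); returns when the fingers have stopped.
- r.wait(seconds).
- kinematics.inverse_kinematics(position, orientation): joint angles nearest the present ones, or None.
- eyes.snapshot(name): name is "side" or "top" or "wrist"; returns a dict with "image" (420x560x3 uint8, red, green, blue), "camera_matrix" (3x3 intrinsics, pixels), "k1" (the pictures are not rectified: a ray, as slopes to the right and down, at radius r is drawn at 1 + k1 r^2 times it, then the intrinsics apply), "camera_from_world" (4x4, takes a point from world to camera coordinates). Camera axes: x right, y down, z forward; pixel columns grow to the right and rows downward; lengths in m; the calibration is good to about 2 mm. A picture is of the moment at which its call begins. There is no depth.
A pose or a line that the arm cannot do raises r.Unreachable and nothing moves.
- r.job_done(): hands the job in, once; it reports no verdict.
Trained networks look in the newest picture that a camera, given by its name, has taken for a name from the list of things; names that differ only in an ending like _2 or _b are one class to them, and where a whole thing is asked for, a point or a joint stands for the part that bears it (a point fixed in the world has none). Each returns a list of dicts, best first, with "conf" (0 to 1); they miss things now and then, are a little off and sometimes report something else, mostly with a low value. They report only what shows in the picture. A call takes as long as a camera call.
- spotter.spot_in(thing, camera): "xyz" ([x, y, z] in m, in world coordinates, good to about 4 mm: the middle of the surface that is visible of it).
- spotter.spot_point(thing, camera): "xyz" ([x, y, z] in m, in world coordinates, good to about 4 mm: a listed point, or the origin of a listed thing).
Readings, each from a call of its own:
- sensors.current_clock(): time.
- sensors.current_qpos(): joint angles.
- sensors.current_joint_vel(): joint speeds.
- sensors.current_tau(): joint torques, N m.
- sensors.current_ee_pos(): TCP position.
- sensors.current_eef_rot(): TCP orientation.
- sensors.current_force(): force on the tool from outside, world axes, zero at the start.
- sensors.current_moment(): the same for the moment, N m.
- sensors.current_opening(): opening from 0.0 (shut) to 1.0 (fully open).
Only numpy, scipy, OpenCV 4.12 (cv2) and the standard library are available. Lean on these libraries where they do the work, as an engineer would, in place of code of your own. Each camera call takes 0.05 s, during which the arm holds its last target. There are 200 camera calls.

TASK

Open the coolant tank. Turn its pressure cap counter-clockwise to the first stop without pressing it and leave it there unpressed for about a second to vent, then press the cap down, turn it past the stop until it comes free and let it spring up. Finally swing the cap aside on its arm, to the tank's left, until the filler mouth is fully uncovered, and do not shove or knock over the things standing round the tank.

Things in the scene. Friction and masses are not known exactly. Their poses are not given: they have to be found in the camera images.
- cap_top (a point): Centre of the upper face of the pressure cap's black round disc (80 mm across, 8 mm thick, on a steel skirt); moves with the cap; z up, x along the red bar. 129 mm above the work surface while locked. On both sides of the bar the disc is flat and free, so a fingertip can press it down there and at the same time push the bar sideways; or pinch the bar.
- cap_bar (a point): Centre of the top of the red upright grip bar that runs across the cap's disc and turns with it: 78 mm long (along x), 14 mm wide (along y), its top 18.5 mm above the disc's upper face. At joint cap_turn = 0 the bar lies along the tank's x (from the mouth to the pivot).
- cap_turn (a joint): Turn of the cap about its upright axis, rad: 0 to 0.2 locked, grows counter-clockwise seen from above. First stop at about 0.55: a tooth that it passes only while the cap is pressed down 5 mm or more. Comes free at about 1.2; end stop 1.35. Needs about 0.08 N m (3 N at 27 mm from the axis); stays where it is left.
- cap_lift (a joint): Height of the cap, m: 0 locked, -0.007 pressed fully down (bottoms there; the disc's face is then 2 mm above the ring round it), +0.014 sprung up when free. A spring pushes it up: pressing takes about 6 to 9 N, at any place on the disc, and it springs back when let go. Only when free and up can the arm swing.
- swing_arm (a joint): Swing of the arm that carries the cap, rad: 0 with the cap over the filler mouth, grows clockwise seen from above about the pivot, carrying the cap to the tank's left (+y); end stop 1.45; the mouth is fully uncovered from about 0.85. Blocked until the cap has sprung up. Needs about 3 N at the cap; stays where it is left.
- cap_ring (a point): Centre of the dark steel ring at the end of the swing arm, round the cap's skirt, on the cap's axis; moves with the arm; x points along the arm to the pivot. 100 mm across outside, 87 mm inside, 7 mm high, this point half-way up, 4.5 mm above the neck's rim. To swing the arm push the sprung-up cap's edge, with the fingertips 10 mm or more above the rim: lower they would run into the neck.
- pivot (a point): On the upright axis of the swing arm, level with the rim of the filler neck, 95 mm from the cap's axis at the back of the tank. x and y are the tank's axes; the pivot's nut rises 18 mm above this point.
- mouth (a point): Centre of the filler neck's rim (56 mm across), 112 mm above the work surface; fixed to the tank. x points to the pivot (the tank's back), y to the tank's left, z up. The tank is a fixed white box with a grey foot; its flat top lies 24 mm below this point and reaches from -60 to +125 mm in x and -55 to +55 mm in y from it.
- oil_bottle: Bystander: loose yellow bottle with a red spout, 38 mm across, 115 mm high, on the work surface to the right of the tank; origin at the centre of its underside.
- parts_tin: Bystander: loose round white tin of small parts, 64 mm across, 20 mm high, on the work surface to the left of the tank; origin at the centre of its underside.
- cell: Bystander: loose upright black battery cell with a gold band, 26 mm across, 49 mm high, to the left of the tank; origin at the centre of its underside.

How it is judged:
On the way, in this order (a step that is already met when the one before it is completed fails the run):
1. the cap stands at its first stop, not pressed down, and vents (value of joint cap_turn between 0.45 and 0.68 rad and value of joint cap_lift above -0.002 m), for 0.6 s.
2. the cap has been pressed, turned past the stop and has sprung up free (value of joint cap_turn above 1.05 rad and value of joint cap_lift above 0.011 m), for 0.1 s.
At the end, for the whole second after the job is handed in: The arm is swung more than 0.83 rad from the closed position, so that cap and ring no longer cover the filler mouth, and is at rest (below 0.05 rad/s); the cap is still sprung up (more than 11 mm above its locked height) (value of joint swing_arm above 0.83 rad and velocity of joint swing_arm below 0.05 rad/s and value of joint cap_lift above 0.011 m); the robot touches nothing.
It fails at once if a bystander (bottle, tin or cell) is moved more than 30 mm or tipped over (distance of any of oil_bottle, parts_tin, cell from where it was at the start of the episode above 0.03 m or angle between any of oil_bottle, cell's own z axis and vertical above 0.5 rad).
It also fails if it takes over 58 s, if anything falls off the work surface, if the arm or the gripper's body presses on something with over 40 N, if the wrist force passes 120 N, or if a joint passes its speed limit or range.

## Working session

There is one attempt and no reset: what is moved stays moved. The work goes in short steps, each a Python script; the robot and the scene stay as the last script left them, time stands still between calls to the robot, and variables do not carry over. Pictures are saved under pics/ and viewed, on a budget of 10 in all, crops included, one or two more only if the job needs it, and the job is handed in when it is done.

```bash
mkdir -p pics; ls
python3 - <<'E'
from bench import r, claw, kinematics, eyes, spotter, sensors
import cv2, numpy as np
for c in ["side","top"]:
    s=eyes.snapshot(c); cv2.imwrite(f"pics/{c}0.png",s["image"][:,:,::-1])
    for t in ["cap_top","cap_bar","cap_ring","pivot","mouth","oil_bottle","parts_tin","cell"]:
        d=spotter.spot_point(t,c)
        print(c,t,[(np.round(x["xyz"],4).tolist(),round(x["conf"],2)) for x in d[:2]])
print(sensors.current_clock(), sensors.current_eef_rot(), sensors.current_force())
a=cv2.imread("pics/side0.png");b=cv2.imread("pics/top0.png")
cv2.imwrite("pics/both.png",cv2.resize(np.vstack([a,b]),(560,840))[:])
E
```

```text
pics
side cap_top [([0.5954, 0.1266, 0.1135], 0.65)]
side cap_bar [([0.5014, 0.1525, 0.1444], 0.77), ([0.5248, 0.2644, 0.0009], 0.2)]
side cap_ring [([0.4966, 0.1505, 0.1144], 0.7)]
side pivot [([0.5937, 0.1293, 0.1078], 0.69)]
side mouth [([0.5009, 0.15, 0.113], 0.71)]
side oil_bottle [([0.4651, 0.0231, -0.0042], 0.91)]
side parts_tin [([0.6042, 0.3102, -0.0042], 0.97)]
side cell [([0.5278, 0.2665, -0.0022], 0.71)]
top cap_top [([0.4992, 0.1476, 0.127], 0.93)]
top cap_bar [([0.4963, 0.152, 0.1496], 0.76)]
top cap_ring [([0.4965, 0.1505, 0.1217], 0.61), ([0.594, 0.1268, 0.1146], 0.51)]
top pivot [([0.5885, 0.1232, 0.1122], 0.63)]
top mouth [([0.4992, 0.1545, 0.1068], 0.65), ([0.4629, 0.02, -0.0027], 0.37)]
top oil_bottle [([0.4659, 0.0197, -0.0018], 0.64), ([0.4978, 0.1549, 0.11], 0.21)]
top parts_tin [([0.605, 0.3117, 0.0039], 0.61)]
top cell [([0.5206, 0.2696, -0.0051], 0.65)]
0.9 [9.81454661e-01 1.91694411e-01 9.96942771e-07 1.81229887e-05] [ 0.13933271 -0.47884133 -0.44763816]
```

View pics/top0.png

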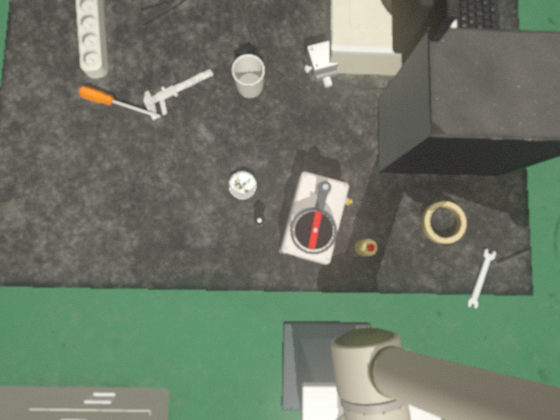

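View pics/side0.png

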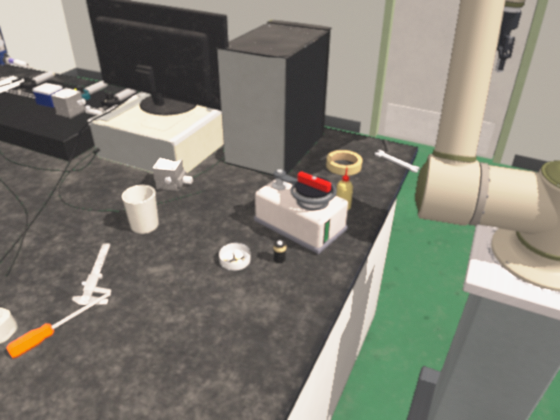

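The side and top views agree: cap at about (0.4985, 0.151), with the pivot behind it at about (0.594, 0.127), so the tank yaw is about -0.25 rad. In the top picture the cap is at px (315,230), the pivot at (325,186), the bottle at (366,247), and the cell and tin on the left at (259,219) and (242,184). Next I check reach and go above the cap.

```bash
cat > h.py <<'E'
from bench import r, claw, kinematics, eyes, spotter, sensors
import cv2, numpy as np
from scipy.spatial.transform import Rotation as Ro
def quat(bar):  # tool down, tool x along horizontal angle `bar`, jaws close across it
    c,s=np.cos(bar),np.sin(bar)
    return Ro.from_matrix(np.array([[c,s,0],[s,-c,0],[0,0,-1]])).as_quat()
def spots(names,cam,n=1):
    for t in names:
        print(cam,t,[(np.round(x["xyz"],4).tolist(),round(x["conf"],2)) for x in spotter.spot_point(t,cam)[:n]])
def state(): print("t",round(sensors.current_clock(),2),"p",np.round(sensors.current_ee_pos(),4),"F",np.round(sensors.current_force(),1),"M",np.round(sensors.current_moment(),2),"open",round(sensors.current_opening(),3))
E
python3 - <<'E'
from h import *
for y in [-.25,.3,1.0,1.1]:
    for k in (0,np.pi):
        q=kinematics.inverse_kinematics([.4985,.151,.14],quat(y+k)); print(y,k,None if q is None else np.round(q,2))
r.reach([.42,-.15,.27],quat(-.25)); r.reach([.4985,.151,.25],quat(-.25)); state()
s=eyes.snapshot("wrist"); cv2.imwrite("pics/w1.png",s["image"][:,:,::-1])
spots(["cap_top","cap_bar","cap_ring","pivot","mouth"],"wrist")
E
```

```text
-0.25 0 [ 0.07  0.4   1.5  -0.    1.25  1.89]
-0.25 3.141592653589793 [ 0.07  0.4   1.5  -0.    1.25 -1.25]
0.3 0 [ 0.07  0.4   1.5  -0.    1.25  1.34]
0.3 3.141592653589793 [ 0.07  0.4   1.5  -0.    1.25 -1.8 ]
1.0 0 [ 0.07  0.4   1.5  -0.    1.25  0.64]
1.0 3.141592653589793 [ 0.07  0.4   1.5  -0.    1.25 -2.5 ]
1.1 0 [ 0.07  0.4   1.5  -0.    1.25  0.54]
1.1 3.141592653589793 [ 0.07  0.4   1.5  -0.    1.25 -2.6 ]
t 3.65 p [0.4988 0.1499 0.25  ] F [ 0.1 -0.9  0.7] M [ 0.05  0.07 -0.  ] open 1.0
wrist cap_top [([0.4954, 0.1546, 0.1312], 0.7)]
wrist cap_bar [([0.501, 0.1503, 0.1473], 0.58)]
wrist cap_ring [([0.4945, 0.1488, 0.1185], 0.75)]
wrist pivot [([0.5933, 0.1287, 0.1116], 0.96)]
wrist mouth [([0.5006, 0.1509, 0.1111], 0.61)]
```

View pics/w1.png

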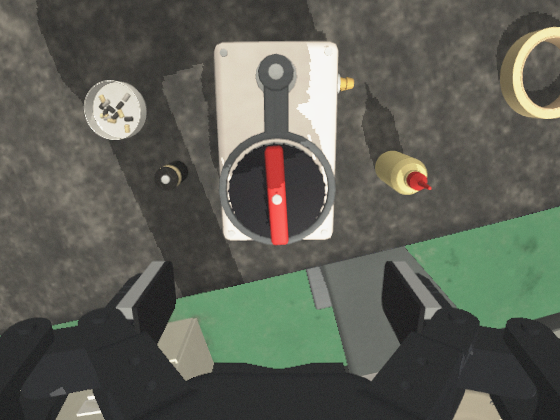

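The wrist view shows the bar running from (274,148) to (280,243) and the pivot nut at (276,72). The jaws straddle the cap symmetrically. I'll measure the bar from its red pixels, using the calibration.

```bash
cat >> h.py <<'E'
def world(s,px,z):
    K=s["camera_matrix"]; T=s["camera_from_world"]; d=np.array([s["k1"],0,0,0,0.])
    u=cv2.undistortPoints(np.array(px,float).reshape(-1,1,2),K,d)[:,0]
    R=T[:3,:3]; c=-R.T@T[:3,3]; ray=np.c_[u,np.ones(len(u))]@R
    return c+ray*((z-c[2])/ray[:,2])[:,None]
def redbar(s,z):
    h=cv2.cvtColor(s["image"],cv2.COLOR_RGB2HSV); m=(((h[...,0]<8)|(h[...,0]>172))&(h[...,1]>150)&(h[...,2]>90)).astype(np.uint8)
    n,l,st,_=cv2.connectedComponentsWithStats(m); i=1+np.argmax(st[1:,4])
    cnt=np.argwhere(l==i)[:,::-1]; W=world(s,cnt,z)[:,:2].astype(np.float32)
    (c,wh,a)=cv2.minAreaRect(W*1000); a=np.radians(a+(90 if wh[1]>wh[0] else 0)); a=(a+np.pi/2)%np.pi-np.pi/2
    print("bar c",np.round(c,1),"size",np.round(wh,1),"ang",round(a,3)); return np.array(c)/1000,a
E
python3 - <<'E'
from h import *
s=eyes.snapshot("wrist"); redbar(s,.1475)
print(np.round(world(s,[[277,199]],.1475),4),np.round(world(s,[[276,72]],.130),4))
s=eyes.snapshot("top"); redbar(s,.1475)
E
```

```text
bar c [500.4 150.2] size [14.1 78.3] ang -0.185
[[0.4984 0.1506 0.1475]] [[0.59   0.1278 0.13  ]]Traceback (most recent call last):
  File "<stdin>", line 4, in <module>
  File "h.py", line 18, in redbar
    n,l,st,_=cv2.connectedComponentsWithStats(m); i=1+np.argmax(st[1:,4])
                                                      ~~~~~~~~~^^^^^^^^^^
    return _wrapfunc(a, 'argmax', axis=axis, out=out, **kwds)
    return bound(*args, **kwds)
ValueError: attempt to get argmax of an empty sequence
```

Run:
```python
from h import *
q=quat(-.185); C=[.4995,.1505]
claw.set_gripper(.45)
r.reach([*C,.19],q)
print(r.move_straight([*C,.141],q,rate=.05,until_force=5)); state()
claw.set_gripper(0.0,20); state()
for a in np.linspace(-.185,.325,6)[1:]:
    r.move_straight([*C,.141],quat(a),rate=.02); state()
s=eyes.snapshot("top"); cv2.imwrite("pics/t2.png",cv2.resize(s["image"][150:290,240:420,::-1],None,fx=4,fy=4,interpolation=cv2.INTER_CUBIC))
s=eyes.snapshot("side"); cv2.imwrite("pics/s2.png",cv2.resize(s["image"][140:280,220:400,::-1],None,fx=4,fy=4,interpolation=cv2.INTER_CUBIC))
```

```text
False
t 6.06 p [0.4997 0.1505 0.1413] F [ 0.1 -0.2  0.5] M [ 0.01 -0.04 -0.  ] open 0.447
t 6.51 p [0.4995 0.1505 0.141 ] F [-0.  -0.1  0.3] M [-0.01 -0.01 -0.01] open -0.002
t 6.76 p [0.4995 0.1505 0.141 ] F [-0.3  0.3 -0.3] M [ 0.02  0.03 -0.03] open -0.002
t 7.01 p [0.4995 0.1505 0.141 ] F [ 0.  -0.4 -0.3] M [ 0.02  0.   -0.03] open -0.0
t 7.26 p [0.4995 0.1505 0.141 ] F [ 0.1 -0.6 -0.2] M [ 0.04 -0.01 -0.03] open -0.004
t 7.51 p [0.4995 0.1505 0.141 ] F [-0.   1.2 -0.5] M [0.   0.02 0.04] open -0.001
t 7.76 p [0.4995 0.1505 0.141 ] F [-0.4 -0.3  0.1] M [ 0.03  0.02 -0.02] open 0.001
```

View pics/s2.png

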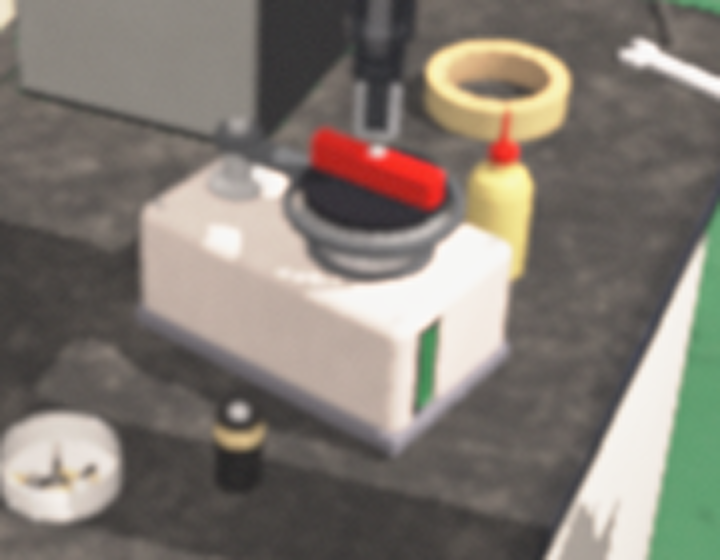

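The side view shows the fingertips shut at crop (378,135), above or behind the bar, so the bar wasn't gripped and didn't turn. I'll check the top view too.

Run:
```python
from h import *
state(); print(r.tip_extent)
for cam in ("side","wrist"):
    s=eyes.snapshot(cam)
    redbar(s,.1475)
    p=np.array([[.4995,.1505,z,1] for z in (.141,.133,.1475)])
    c=(s["camera_from_world"]@p.T).T[:,:3]; u,_=cv2.projectPoints(c,np.zeros(3),np.zeros(3),s["camera_matrix"],np.array([s["k1"],0,0,0,0.])); print(cam,u[:,0].round(1).tolist())
    cv2.imwrite(f"pics/{cam}3.png",s["image"][:,:,::-1])
spots(["cap_top","cap_bar","cap_ring","pivot"],"side")
spots(["cap_top","cap_bar","cap_ring","pivot"],"wrist")
```

```text
t 7.86 p [0.4995 0.1505 0.141 ] F [-0.4 -0.   0.2] M [ 0.02 -0.01 -0.03] open 0.003
0.008
bar c [492.6 167.6] size [39.8 88.3] ang -0.165
side [[313.6, 179.4], [313.5, 182.6], [313.8, 176.8]]
bar c [516.7 149. ] size [15.5 46.5] ang -0.187
wrist [[276.6, 251.2], [276.6, 245.0], [276.5, 256.6]]
side cap_top [([0.4974, 0.1527, 0.1294], 0.94)]
side cap_bar [([0.5036, 0.1508, 0.1463], 0.91)]
side cap_ring [([0.5009, 0.1503, 0.115], 0.84)]
side pivot [([0.5928, 0.1247, 0.1084], 0.57)]
wrist cap_top [([0.4978, 0.1542, 0.1291], 0.81)]
wrist cap_bar []
wrist cap_ring [([0.4961, 0.1481, 0.1164], 0.7)]
wrist pivot [([0.5937, 0.1284, 0.1129], 0.76)]
```

View pics/wrist3.png

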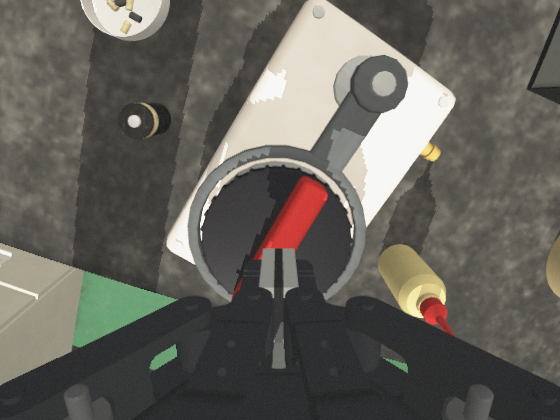

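The wrist view shows the shut fingertips at (280,250), sitting on top of the bar, so the tips stand farther back than stated. I'll measure the offset by touching the bar's top gently with shut jaws.

Run:
```python
from h import *
C=[.4995,.1505]
print(r.move_straight([*C,.118],quat(.325),rate=.015,until_force=3)); state()
p=sensors.current_ee_pos()
r.move_straight([*C,p[2]+.03],quat(-.185),rate=.08)
```

```text
True
t 9.27 p [0.4995 0.1505 0.1281] F [-0.8  0.5  7.1] M [-0.02  0.12 -0.03] open 0.003
```

Run:
```python
from h import *
C=[.4995,.1505]
claw.set_gripper(.45)
print(r.move_straight([*C,.114],quat(-.185),rate=.05,until_force=5)); state()
claw.set_gripper(0.0,20); state()
s=eyes.snapshot("side"); cv2.imwrite("pics/s4.png",cv2.resize(s["image"][140:280,220:400,::-1],None,fx=4,fy=4,interpolation=cv2.INTER_CUBIC))
```

```text
False
t 11.41 p [0.4997 0.1505 0.1143] F [-0.7  0.7  0.8] M [0.06 0.03 0.01] open 0.447
t 11.74 p [0.4997 0.151  0.1144] F [0.3 4.2 2.1] M [ 0.65 -0.    0.02] open 0.157
```

View pics/s4.png

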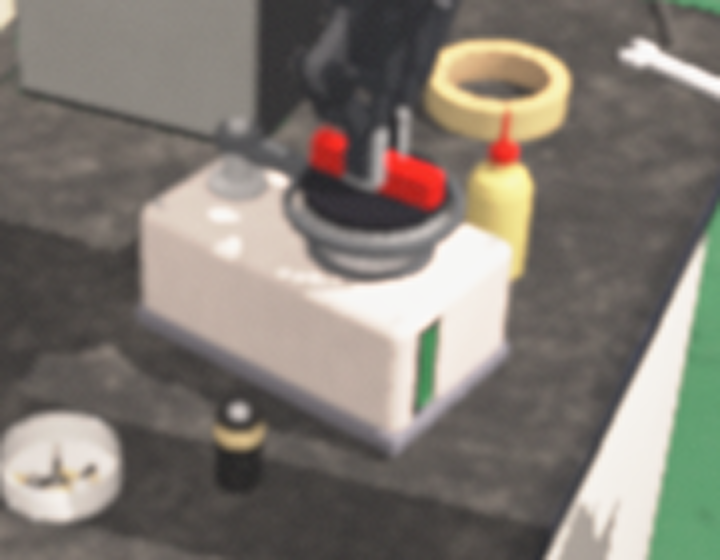

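The jaws are now across the bar: opening 0.157, about 13 mm, with the tips just above the disc at crop (370,185). I'll turn to the first stop without pressing and watch Mz.

Run:
```python
from h import *
C=[.4995,.1505]
for a in [-.05,.1,.2,.25,.29,.32]:
    r.move_straight([*C,.1145],quat(a),rate=.02); state()
    if abs(sensors.current_moment()[2])>.5: break
r.wait(1.0); state()
s=eyes.snapshot("wrist"); cv2.imwrite("pics/w5.png",s["image"][:,:,::-1])
```

```text
t 12.07 p [0.4997 0.1512 0.1144] F [ 2.4  6.8 -1.1] M [ 1.   -0.31  0.21] open 0.156
t 12.38 p [0.4997 0.1513 0.1144] F [ 2.5  7.8 -0.6] M [ 1.15 -0.3   0.17] open 0.154
t 12.62 p [0.4997 0.1514 0.1144] F [ 1.7  6.7 -0.7] M [ 1.25 -0.25  0.13] open 0.161
t 12.88 p [0.4997 0.1515 0.1144] F [ 1.6  7.7 -0.8] M [ 1.27 -0.32 -0.05] open 0.155
t 13.12 p [0.4997 0.1515 0.1144] F [ 1.6  7.5 -0.8] M [ 1.25 -0.3  -0.01] open 0.155
t 13.38 p [0.4997 0.1515 0.1144] F [ 2.6  7.6 -1.1] M [ 1.22 -0.35 -0.18] open 0.154
t 14.38 p [0.4997 0.1515 0.1144] F [ 1.5  7.7 -1.4] M [ 1.26 -0.29 -0.16] open 0.157
```

View pics/w5.png

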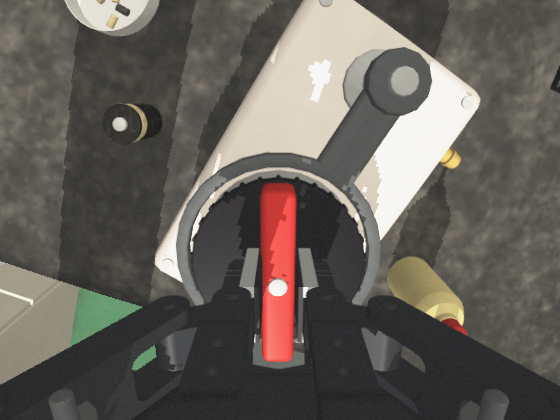

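The bar is aligned with the tool (world angle about 0.32) and the tank is rotated under it. I'll check the turn relative to the tank's edge numerically.

Run:
```python
from h import *
s=eyes.snapshot("wrist")
e=world(s,[[168,250],[305,15]],.088); print("tank edge",np.arctan2(*(e[1]-e[0])[1::-1]))
b=world(s,[[278,190],[278,360]],.1475); print("bar",np.arctan2(*(b[0]-b[1])[1::-1]))
p=world(s,[[404,81]],.130); print("pivot",p, "ring via", )
rc=world(s,[[180,247],[379,247]],.120); print("ring sides",rc)
spots(["cap_top","cap_ring","pivot","mouth","cap_bar"],"wrist"); state()
```

```text
tank edge -0.2357187274361452
bar 0.31972610633886256
pivot [[0.5904231  0.12831222 0.13      ]] ring via
ring sides [[0.48943868 0.19633204 0.12      ]
 [0.51918759 0.10666104 0.12      ]]
wrist cap_top [([0.4972, 0.1539, 0.1335], 0.58)]
wrist cap_ring []
wrist pivot [([0.5912, 0.1267, 0.1134], 0.93)]
wrist mouth []
wrist cap_bar [([0.5016, 0.1503, 0.1468], 0.56)]
t 14.72 p [0.4997 0.1514 0.1144] F [ 1.4  7.5 -0.2] M [ 1.22 -0.28 -0.09] open 0.154
```

The turn is about 0.556 rad (bar 0.320, tank -0.236), unpressed for over 1 s, so it has vented. Next I press and turn on.

Run:
```python
from h import *
C=[.4998,.1518]
print(r.move_straight([*C,.100],quat(.32),rate=.02,until_force=18)); state()
z=sensors.current_ee_pos()[2]
for a in [.45,.6,.75,.9,1.0,1.06]:
    r.move_straight([*C,z],quat(a),rate=.02); state()
    if abs(sensors.current_moment()[2])>.8: break
```

```text
True
t 15.22 p [0.4998 0.1518 0.1074] F [-2.9  1.1  7.8] M [ 0.04  0.44 -0.04] open 0.156
t 15.51 p [0.4997 0.1519 0.1082] F [-3.1  1.7  7.6] M [0.41 0.52 0.08] open 0.155
t 15.81 p [0.4996 0.152  0.1081] F [-3.3  3.7  8.1] M [0.59 0.56 0.08] open 0.154
t 16.11 p [0.4995 0.1522 0.1081] F [-3.3  3.9  7.5] M [0.68 0.63 0.05] open 0.155
t 16.41 p [0.4993 0.1523 0.1081] F [-4.   3.8  8.4] M [0.77 0.67 0.08] open 0.158
t 16.66 p [0.4992 0.1523 0.108 ] F [-3.9  4.8  7.9] M [0.78 0.72 0.05] open 0.154
t 16.91 p [0.4991 0.1524 0.108 ] F [-4.2  4.6  8.3] M [0.88 0.72 0.04] open 0.159
```

Run:
```python
from h import *
C=[.4991,.1524]
r.move_straight([*C,.127],quat(1.06),rate=.03); state()
claw.set_gripper(.4); r.wait(.2); state()
r.move_straight([*C,.19],quat(1.06),rate=.1); state()
s=eyes.snapshot("wrist"); redbar(s,.1615); cv2.imwrite("pics/w6.png",s["image"][:,:,::-1])
spots(["cap_top","cap_bar","cap_ring","pivot"],"wrist")
s=eyes.snapshot("side");spots(["cap_top","cap_bar","cap_ring"],"side"); cv2.imwrite("pics/s6.png",cv2.resize(s["image"][140:280,220:400,::-1],None,fx=4,fy=4,interpolation=cv2.INTER_CUBIC))
```

```text
t 17.71 p [0.4991 0.1524 0.1268] F [-0.6  3.2  3.2] M [0.51 0.19 0.1 ] open 0.152
t 18.24 p [0.4991 0.1524 0.1269] F [ 0.2  0.8 -0.6] M [ 0.02 -0.02 -0.  ] open 0.4
t 19.02 p [0.4988 0.1524 0.1894] F [ 0.9  1.  -0.3] M [-0.04  0.02 -0.03] open 0.4
bar c [499.8 152.5] size [78. 14.] ang 1.063
wrist cap_top [([0.4917, 0.1558, 0.1428], 0.75)]
wrist cap_bar [([0.4966, 0.147, 0.1622], 0.68)]
wrist cap_ring [([0.4968, 0.1486, 0.1167], 0.9)]
wrist pivot [([0.5913, 0.1281, 0.1124], 0.76)]
side cap_top [([0.4971, 0.1531, 0.1407], 0.7)]
side cap_bar [([0.4985, 0.1514, 0.1619], 0.88)]
side cap_ring [([0.4993, 0.1509, 0.1174], 0.96)]
```

View pics/s6.png

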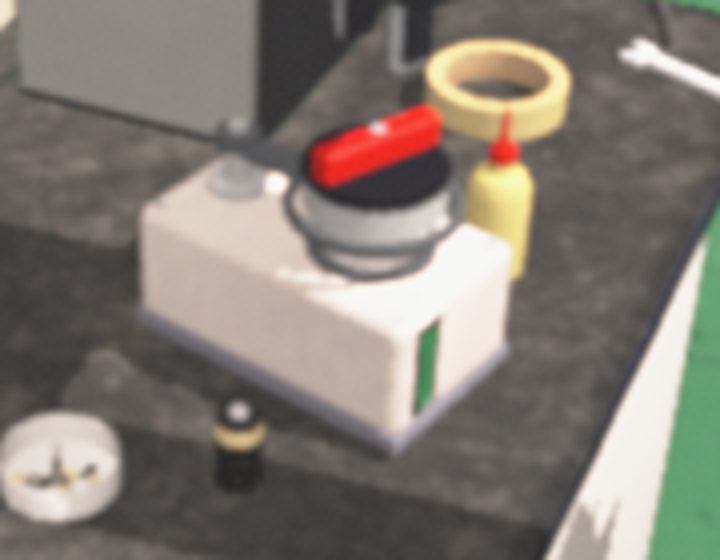

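The cap stands well up on its skirt: bar top at z 0.162, bar angle 1.063, turn about 1.30. Next I push its edge round with shut fingers.

Run:
```python
from h import *
P=np.array([.592,.128]); phi=-.238; L=.095; Z=.109
def pose(th,d):
    a=phi+np.pi-th; c=P+L*np.array([np.cos(a),np.sin(a)]); ta=a-np.pi/2
    return c-d*np.array([np.cos(ta),np.sin(ta)]), quat(ta)
claw.set_gripper(0.0)
p,q=pose(0,.078)
r.move_straight([.4988,.1524,.20],q,rate=.1)
r.move_straight([*p,.20],q,rate=.15)
print(r.move_straight([*p,Z],q,rate=.08,until_force=8)); state()
for th in np.arange(0,1.16,.115):
    p,q=pose(th,.051); r.move_straight([*p,Z],q,rate=.06); F=sensors.current_force(); print(round(th,2),np.round(F,1))
    if np.linalg.norm(F)>35: break
p,q=pose(th,.075); r.move_straight([*p,Z],q,rate=.06)
r.move_straight([*p,.22],q,rate=.12); state()
s=eyes.snapshot("wrist"); cv2.imwrite("pics/w7.png",s["image"][:,:,::-1])
spots(["cap_top","cap_ring","pivot","mouth"],"wrist")
eyes.snapshot("side"); spots(["cap_top","cap_ring","pivot","mouth","cell","parts_tin","oil_bottle"],"side")
```

```text
False
t 22.29 p [0.4816 0.0746 0.1094] F [0.1 0.7 0.9] M [ 0.01 -0.01  0.02] open -0.003
0.0 [ 0.7 -0.1  0.3]
0.12 [-0.4 -0.2 -0.1]
0.23 [0.4 0.2 0.4]
0.34 [ 0.2  1.  -0.1]
0.46 [1.2 0.  0.8]
0.58 [ 0.5  0.7 -0.1]
0.69 [-0.3 -0.2 -0.2]
0.8 [ 0.5  0.1 -0.2]
0.92 [-0.2  0.8 -0.8]
1.04 [-0.1  0.  -0.3]
1.15 [0.7 0.2 0.7]
t 28.1 p [0.5007 0.2077 0.2192] F [ 0.1 -0.8  0.1] M [ 0.04  0.02 -0.06] open -0.0
wrist cap_top [([0.5738, 0.2263, 0.1467], 0.57)]
wrist cap_ring [([0.5721, 0.2189, 0.1183], 0.77)]
wrist pivot [([0.5918, 0.1237, 0.1124], 0.77)]
wrist mouth [([0.4991, 0.1522, 0.1128], 0.92)]
side cap_top [([0.5762, 0.2225, 0.1412], 0.66)]
side cap_ring [([0.575, 0.2202, 0.1164], 0.61)]
side pivot [([0.5958, 0.1284, 0.1118], 0.62)]
side mouth [([0.5011, 0.1523, 0.113], 0.78)]
side cell [([0.5272, 0.2652, 0.0051], 0.51)]
side parts_tin []
side oil_bottle [([0.4646, 0.021, -0.0032], 0.82)]
```

View pics/w7.png

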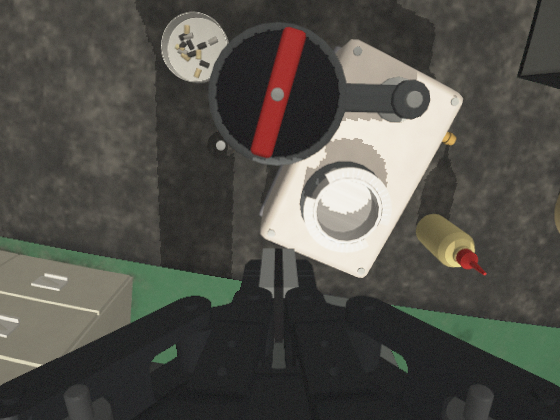

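The cap and ring are swung aside, with the cap at (278,95). The mouth at (343,208) is fully open, the cap is still up (z about 0.142), and the swing is about 1.14 rad. The bystanders stand upright in place and the gripper is clear.

Run:
```python
from h import *
r.wait(.3); state(); r.job_done()
```

```text
t 29.05 p [0.501  0.2078 0.22  ] F [-0.2  0.4  0.1] M [-0.02 -0.03  0.03] open 0.002
the job is handed in; nothing more can be done
```

The coolant tank is open, and I handed the job in at about 29 s of the 58 s allowed; no verdict was reported.

**What I did:**
1. I pinched the red bar and turned the cap without pressing. It stopped at about 0.556 rad, measured from bar and tank angles, and I left it there for over 1 s to vent.
2. I pressed the cap down about 7 mm (roughly 8 N), turned it to about 1.30 rad and let it rise. The bar top then stood at about z 0.162, which is 14 mm above its locked height.
3. I pushed the cap's edge round with shut fingers and backed the gripper off.

**Last checks:**
- **Swing:** the arm is at about 1.14 rad by the camera estimate, and the picture shows the mouth fully uncovered.
- **Cap height:** the cap is still up, with its top at about z 0.141–0.147.
- **Contact:** the tool reads no force and sits clear of everything.
- **Bystanders:** the bottle and cell are within a few mm of their starting places. The side-camera network missed the tin in the last check, but the last wrist picture shows it upright with nothing having touched it.

**What disagreed:**
- **Fingertip position:** the fingertips stand about 19 mm behind the reported tool point, not 8 mm ahead of it. My first grip therefore closed above the bar. I measured the offset with a light touch on the bar's top (about 7 N) while the cap was locked, and corrected for it.
- **Push force:** the readings taken at each step of the swing showed no clear push, so the cameras are the evidence for the swing.

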